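# Take the service cover off the label printer

### The job

Take the service cover off the label printer so that its inside can be cleaned. Lift the loosened thumb nut straight off its stud and set it in the shallow metal tray, then do the same with the thick washer that was under it. Then swing the cover's lower end up clear of the stud while its top lip still hangs on the ledge, lift the lip off the ledge and out from under the hood, and gently lay the cover, handle up, in the middle of the dark mat; drop nothing and leave the other things on the desk where they are.

Things in the scene. Friction and masses are not known exactly. Their poses are not given: they have to be found in the camera images.
- deck: Sloping front of the fixed white label printer (150 mm wide, about 190 mm tall), rising away from the robot at 30 degrees. Axes: x straight up the slope, y level across it, z square out of it (30 degrees from vertical, leaning towards the robot). Origin: under the middle of the hung cover, in the plane of its underside, 105 mm above the desk. The deck's surface lies at z = -16 mm.
- ledge (a point): Upper rear corner of the fixed ledge bar across the slope, at its middle: deck x = 79, z = 0 mm. The bar spans deck x = 69 to 79 mm and stands 16 mm above the deck's surface. A low rib at deck x = -81 mm, with the same crest height, carries the cover's other end.
- hood (a point): Middle of the hood's front lower edge, deck x = 75, z = 30 mm. The fixed hood covers deck x = 75 to 103 mm, so it overhangs the hung cover's top end by 10 mm, 25 mm above its outer face; a wall closes the space below it at deck x = 93 mm.
- stud_tip (a point): Top of the fixed steel stud, 8 mm in diameter, that stands square out of the slope (along deck z) at deck x = -66, y = 0; it ends at deck z = 38 mm.
- nut_centre (a point): Centre, half-way up, of the loose round steel thumb nut, 25 mm across, 16 mm high, 11 mm hole, 0.03 to 0.06 kg. It starts on the stud on top of the washer and is already unscrewed: it slides off along the stud; the stud stands 23 mm above the nut's underside and 33 mm above the washer's underside. Its z is the hole's axis.
- nut: The same thumb nut; origin at the centre of its underside, z along the hole's axis.
- washer_centre (a point): Centre, half-way up, of the loose thick steel washer, 32 mm across, 10 mm high, 11 mm hole, 0.02 to 0.04 kg. It starts on the stud, under the nut, flat on the cover's outer face. Its z is the hole's axis.
- washer: The same washer; origin at the centre of its underside, z along the hole's axis.
- cover_handle (a point): Centre of the cover's handle: an upright fin on the cover, 28 mm long (along the cover's x), 10 mm thick (along the cover's y), 34 mm tall above the outer face; this point is 17 mm above the outer face, at cover x = -12 mm. The same point's axes are the cover's.
- cover: The loose white plastic cover plate, 170 mm (x) by 110 mm (y) by 5 mm, 0.2 to 0.3 kg. Origin: middle of the plate's underside; x towards the lip end (up the slope as it hangs), z out of the outer face (handle side). As it hangs its frame coincides with the deck's. A slot 18 x 12 mm at x = -66 mm has the stud standing through it.
- cover_lip (a point): Middle of the lower edge of the cover's lip (nib): a ridge across the underside, 90 mm wide, 6 mm thick (cover x = 79 to 85 mm), 9 mm deep. It hooks behind the ledge's uphill face (deck x = 79 mm), so the cover can pivot there; it starts 9 mm below the ledge's crest and must rise that far along deck z to come off.
- cover_centre (a point): Middle of the cover plate, half-way through its thickness.
- tray: Fixed shallow open metal tray, 170 (x) by 150 (y) by 20 mm, walls and floor 4 mm; origin at the centre of its underside, on the desk.
- mat: Fixed dark rubber mat, 240 (x) by 170 (y) by 3 mm; origin at the centre of its underside, on the desk. Laid on it, the cover rests on its lip and its other end, so leans about 3 degrees.
- jar_a: Bystander, loose: specimen jar, clear with white cap, 48 mm across, 60 mm tall; origin at the centre of its underside.
- jar_b: Bystander, loose: specimen jar, clear with white cap, 48 mm across, 60 mm tall; origin at the centre of its underside.
- mouse: Bystander, loose: black computer mouse, 105 x 60 x 33 mm; origin at the centre of its underside.
- scanner: Bystander, loose: black hand-held barcode scanner lying down, 170 x 65 x 40 mm; origin at the centre of its underside.
- label_roll: Bystander, loose: roll of blank labels standing on end, 70 mm across, 45 mm tall; origin at the centre of its underside.
- stapler: Bystander, loose: black stapler, 130 x 34 x 45 mm; origin at the centre of its underside.
- gel: Bystander, loose: white bottle, 56 mm across, 130 mm tall; origin at the centre of its underside.
Mind the look-alikes: they are no part of the job. What is shaped like the cover but orange is not meant. There is more than one size of the tray; the one meant has the size given above.

How it is judged:
By the outcome, as a careful person would: the job done as asked, in the order asked, and still so for the second after the job is handed in, with the robot touching nothing.
It also fails if it takes over 72 s, if anything falls off the work surface, if the arm or the gripper's body presses on something with over 40 N, if the wrist force passes 120 N, or if a joint passes its speed limit or range.

### The arm

A 6-joint arm with a two-finger parallel gripper is mounted at the origin on the work surface. World frame = base frame: x ahead of the robot, y to its left, z up, the work surface at z = 0. Lengths are in m, angles in rad, forces in N, time in s.
With the tool pointing down it reaches from about 0.275 to 0.85 m from the base axis. Payload 5.2 kg.
Tool frame: the origin (TCP) lies midway between the tips of the shut fingers; the grasp point (between the pads) lies 19 mm behind it; z points along the fingers, y is the direction in which the jaws open and shut (so a half turn about z gives the same grasp; the last joint's range is limited). The gripper opens to 85 mm and grips with 20 to 120 N. Pads are 22 mm wide; open, the fingers measure 114 mm over their backs; the gripper's body (76 mm by 85 mm) begins 54 mm behind the grasp point. The pads swing forward as they close: fully open they stand 13 mm farther back than shut.
Start: joints at [0.937, 0.259, 1.535, -0, 1.348, -0.203], TCP at [0.23, 0.5, 0.209] pointing down, gripper open.
Joint ranges: [-3.14, 3.14], [-0.91, 2.08], [0.19, 2.58], [-1.22, 4.36], [0.22, 2.71], [-3.12, 3.12]. Speed limits (rad/s): [2.57, 2.57, 3.14, 3.14, 3.14, 3.14].

### API

Orientations are given as a 3x3 rotation matrix whose columns are the frame's x, y, z axes.
In Python, from station import arm gives the robot as it stands.
- The arm moves only by the shell command python3 -m handwheel 'ROWS' [OPENING]. ROWS is a JSON object of lists of equal length, an entry for each row: "linear": the shift along the world's x, y, z in cm, a list of three; "turn": the turn, a rotation vector about the world's x, y, z in degrees, a list of three. In form: {"linear": [[dx, dy, dz], ...], "turn": [[ax, ay, az], ...]}. A call has 1 to 8 rows; each row shifts and turns the commanded pose from where the row before left it; what a row does not reach is not made up. A row lasts 1/8 s, in which the tool goes at most 62.5 mm and 10.7 degrees, less where a joint would pass 70% of its speed; a pose out of reach is approached as far as the arm can. A call with a gripper value outside its range is refused whole. OPENING is the gripper command: -1 is shut, 1 is fully open, values between are in proportion, set as the call begins (- or left out, the last holds). The fingers move at their own pace and stop on an object; the grip force is fixed at half the most. Time passes only in rows, so rows that do not move let the fingers close. It gives the time, the measured TCP pose, the force and the opening at its end, in the units of the state.
- arm.observe(): the state, without advancing time (a new reading comes with each control period).
- arm.grab_frame(name): name is "side" or "top"; returns the picture (400x640x3 uint8, red, green, blue); there is no depth.
- arm.camera_info(name): a dict with "vfov" (degrees; the focal length in pixels is half the picture's height over the tangent of half this angle, whatever the lens; pixels are square), "cx", "cy" (the principal point, pixels), "origin" and "rotation" of the camera in the world. Camera axes: x right, y down, z forward; pixel columns grow to the right and rows downward; lengths in m; the calibration is good to about 2 mm. A picture is of the moment at which its call begins. camera_info takes no time and is no camera call.
- arm.job_done(): hands the job in, once; it reports no verdict.
Trained networks look in the newest picture that a camera, given by its name, has taken for a name from the list of things; names that differ only in an ending like _2 or _b are one class to them, and where a whole thing is asked for, a point or a joint stands for the part that bears it (a point fixed in the world has none). Each returns a list of dicts, best first, with "confidence" (0 to 1); they miss things now and then, are a little off and sometimes report something else, mostly with a low value. They report only what shows in the picture. A call takes as long as a camera call. They do not tell look-alikes from the thing itself.
- arm.spot_in(camera, query): "extent" ([left, top, width, height] as shares, 0 to 1, of the picture: columns of its width, rows of its height, round what is visible of it).
The state is a dict: "t": time; "joints": joint angles; "joint_velocities": joint speeds; "effort": joint torques, N m; "tool_pos": TCP position; "ee_rot": TCP orientation; "ft_force": force on the tool from outside, world axes, zero at the start; "torque": the same for the moment, N m; "finger_gap": opening from 0.0 (shut) to 1.0 (fully open).
Only numpy, scipy, OpenCV 4.12 (cv2) and the standard library are available. Lean on these libraries where they do the work, as an engineer would, in place of code of your own. Each camera call takes 0.05 s, during which the arm holds its last target. There are 200 camera calls.

## Working session

There is one attempt and no reset: what is moved stays moved. The work goes in short steps, Python scripts to look and compute and a shell command to move; the robot and the scene stay as the last step left them, time stands still between calls to the robot, and variables do not carry over. Pictures are saved under pics/ and viewed, about 8 in all and at most 12, crops included, and the job is handed in when it is done.

```bash
mkdir -p pics; ls
python3 - <<'E'
from station import arm
import cv2, json
for n in("side","top"):
    im=arm.grab_frame(n); cv2.imwrite(f"pics/{n}0.png",im[:,:,::-1])
    i=arm.camera_info(n); print(n,i)
    for q in ["nut","washer","cover","cover_handle","tray","mat","stud_tip","hood","ledge"]:
        r=arm.spot_in(n,q); print(q,[(round(d['confidence'],2),[round(d['extent'][k]*(640,400,640,400)[k],1) for k in range(4)]) for d in r[:3]])
print({k:v for k,v in arm.observe().items()})
E
```

```text
pics
side {'vfov': 46.39342353256822, 'cx': 319.8369670880114, 'cy': 195.86591300904547, 'origin': array([-0.11150464, -0.96452126,  0.91136912]), 'rotation': array([[ 0.85421602, -0.29541401,  0.42783824],
       [-0.51983085, -0.50036713,  0.6923934 ],
       [ 0.00953348, -0.81385705, -0.58098694]])}
nut [(0.48, [280.1, 158.4, 8.2, 7.2])]
washer [(0.29, [273.2, 126.4, 51.8, 47.9])]
cover [(0.72, [174.4, 182.9, 54.8, 27.0]), (0.55, [272.7, 127.0, 51.2, 45.9])]
cover_handle [(0.94, [175.0, 181.8, 52.4, 28.2]), (0.74, [273.5, 126.6, 51.1, 47.5]), (0.2, [281.5, 157.4, 7.3, 3.7])]
tray [(0.93, [336.9, 185.6, 69.8, 46.9]), (0.57, [292.0, 298.0, 62.3, 48.1])]
mat [(0.98, [361.2, 225.1, 90.5, 67.3]), (0.68, [307.1, 239.7, 21.7, 25.2]), (0.51, [270.5, 113.5, 64.1, 67.3])]
stud_tip [(0.73, [272.0, 116.6, 64.4, 66.0]), (0.42, [283.4, 157.7, 1.5, 6.2])]
hood [(0.65, [272.5, 115.3, 64.3, 69.1])]
ledge [(0.85, [275.2, 114.1, 59.4, 66.0])]
top {'vfov': 44.875184844094655, 'cx': 322.6813875387648, 'cy': 202.1286732537423, 'origin': array([ 0.23486945, -0.00788628,  1.90306443]), 'rotation': array
[... 774 characters left out ...]
      1.34801610e+00, -2.02807830e-01]), 'joint_velocities': array([-1.03656189e-04,  8.43950859e-04, -7.28324054e-05,  2.56733991e-04,
        4.91008750e-04, -2.59278275e-04]), 'effort': array([ 5.22271475e-04, -4.45919752e+01, -2.90899211e+01, -2.51108449e-04,
        7.90457507e-04,  9.74607616e-06]), 'tool_pos': array([0.22964001, 0.49977636, 0.20901977]), 'ee_rot': array([[-9.08644785e-01,  4.17569939e-01, -2.11276736e-05],
       [ 4.17569938e-01,  9.08644786e-01,  1.52606146e-05],
       [ 2.55699243e-05,  5.04419647e-06, -1.00000000e+00]]), 'ft_force': array([0.53447388, 0.02079607, 0.42940039]), 'torque': array([0.01417122, 0.00403902, 0.01372145]), 'finger_gap': 1.000178165638027}
```

Run:
```python
import cv2,numpy as np
a=cv2.imread("pics/side0.png");b=cv2.imread("pics/top0.png")
A=cv2.resize(a[90:350,150:480],(760,599),interpolation=cv2.INTER_CUBIC)
B=cv2.resize(b[110:320,190:490],(800,560),interpolation=cv2.INTER_CUBIC)
cv2.imwrite("pics/s1.png",A);cv2.imwrite("pics/t1.png",B)
```

```text
(no output)
```

View pics/s1.png

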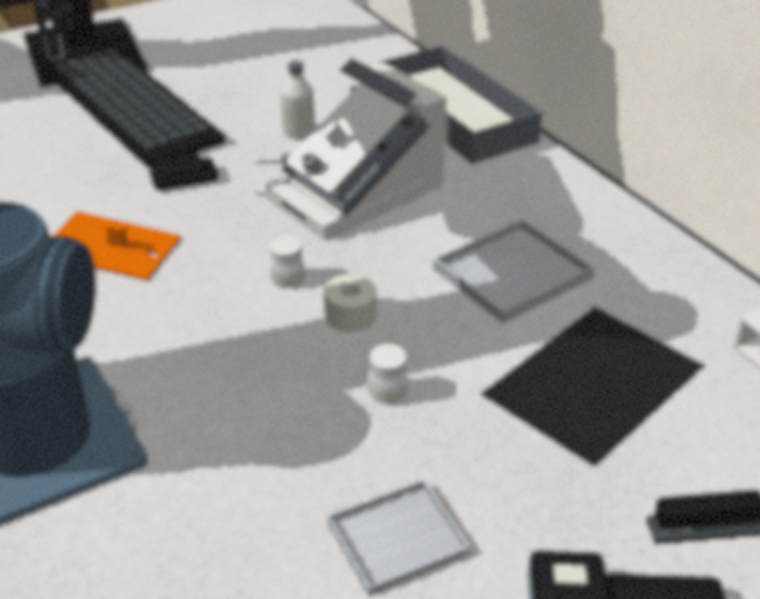

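View pics/t1.png

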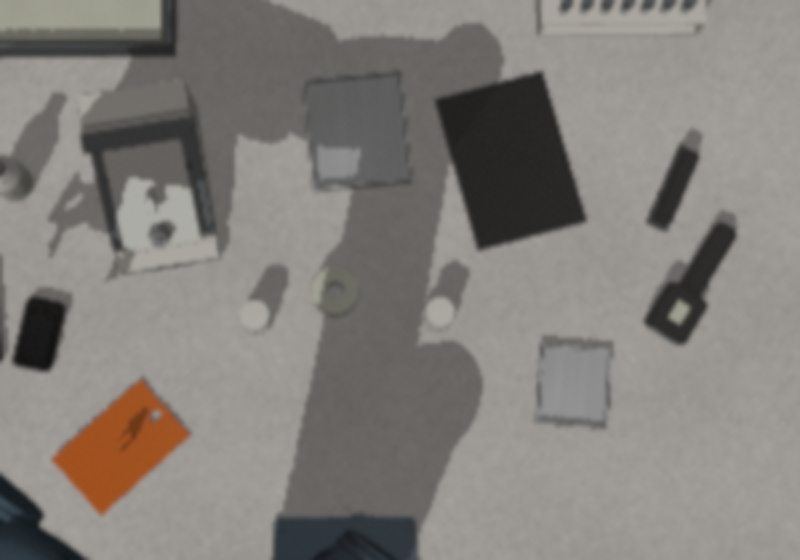

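```bash
cat > h.py <<'E'
import numpy as np, cv2
from station import arm
from scipy.spatial.transform import Rotation as R
def cam(n):
    i=arm.camera_info(n); f=200/np.tan(np.radians(i['vfov']/2))
    return f,i['cx'],i['cy'],np.array(i['origin']),np.array(i['rotation'])
C={n:cam(n) for n in("side","top")}
def proj(n,P):
    f,cx,cy,o,r=C[n]; c=(np.atleast_2d(P)-o)@r; return np.c_[cx+f*c[:,0]/c[:,2],cy+f*c[:,1]/c[:,2]]
def ray(n,u,v):
    f,cx,cy,o,r=C[n]; d=r@np.array([(u-cx)/f,(v-cy)/f,1]); return o,d/np.linalg.norm(d)
def onz(n,u,v,z):
    o,d=ray(n,u,v); return o+d*(z-o[2])/d[2]
def tri(s,t):
    A=np.zeros((3,3));b=np.zeros(3)
    for n,p in(("side",s),("top",t)):
        o,d=ray(n,*p);M=np.eye(3)-np.outer(d,d);A+=M;b+=M@o
    x=np.linalg.solve(A,b); return x,proj("side",x)[0]-s,proj("top",x)[0]-t
def avg(n,k=8): return np.mean([arm.grab_frame(n).astype(float) for _ in range(k)],0).astype(np.uint8)[:,:,::-1].copy()
E
python3 - <<'E'
from h import *
s=avg("side");t=avg("top");cv2.imwrite("pics/sa.png",s);cv2.imwrite("pics/ta.png",t)
# 264..346 x 112..194 side ; 212..282 , 136..216 top
k=lambda im,x,y,w,h:cv2.resize(im[y:y+h,x:x+w],None,fx=5,fy=5,interpolation=cv2.INTER_LANCZOS4)
cv2.imwrite("pics/z1.png",np.hstack([k(s,262,110,80,85),k(t,214,135,70,85)]))
print("nut",tri((285.5,160.3),(250,197)));print("handle",tri((299,148.6),(248.9,183)))
def lp(n,c,z,o,sc): return [np.round(onz(n,o[0]+x/sc,o[1]+y/sc,z),3)[:2] for x,y in c]
print("mat top",lp("top",[(437,99),(543,73),(585,220),(478,249)],.003,(190,110),2.6667))
print("mat side",lp("side",[(595,308),(704,366),(596,464),(484,393)],.003,(150,90),2.303))
print("tray top",lp("top",[(303,82),(400,72),(411,181),(314,190)],.02,(190,110),2.6667))
print("tray side",lp("side",[(435,264),(522,222),(593,270),(503,319)],.02,(150,90),2.303))
E
```

```text
nut (array([0.50593948, 0.2585318 , 0.08444759]), array([ 0.24989779, -0.0308201 ]), array([-0.0922091 ,  0.20653609]))
handle (array([0.55633573, 0.25787209, 0.115612  ]), array([-0.39759519,  0.05074989]), array([ 0.15602457, -0.33079649]))
mat top [array([ 0.719, -0.145]), array([ 0.758, -0.306]), array([ 0.533, -0.363]), array([ 0.49 , -0.202])]
mat side [array([ 0.716, -0.149]), array([ 0.759, -0.309]), array([ 0.534, -0.367]), array([ 0.492, -0.207])]
tray top [array([0.742, 0.057]), array([ 0.757, -0.089]), array([ 0.59 , -0.103]), array([0.578, 0.041])]
tray side [array([0.572, 0.025]), array([0.74 , 0.047]), array([ 0.753, -0.098]), array([ 0.583, -0.12 ])]
```

View pics/z1.png

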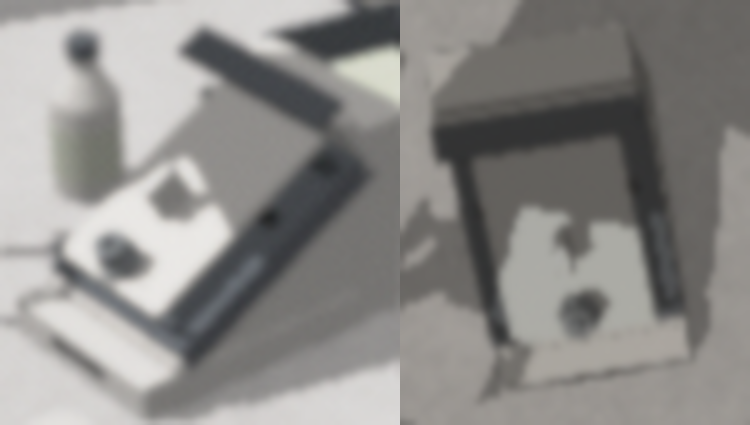

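```bash
cat >> h.py <<'E'
c30,s30=np.cos(np.pi/6),.5
def deckR(yaw): return R.from_euler('z',yaw).as_matrix()@np.array([[c30,0,-s30],[0,1,0],[s30,0,c30]])
def D(p,x): return np.array([p[0],p[1],.105])+np.atleast_2d(x)/1000@deckR(p[2]).T
E
python3 - <<'E'
from h import *
from scipy.optimize import least_squares
dk=np.array([[-85,55,5],[-85,-55,5],[-66,0,23],[-12,0,22],[75,75,30],[75,-75,30]])
S=np.array([[65,240],[160,318],[115,250],[178,192],[182,50],[325,128]])/5+[262,110]
T=np.array([[105,345],[257,320],[180,312],[172,240],[36,160],[240,118]])/5+[214,135]
w=np.array([1,1,1,.3,.5,.3])[:,None]
f=lambda p:np.r_[(w*(proj("side",D(p,dk))-S)).ravel(),(w*(proj("top",D(p,dk))-T)).ravel()]
r=least_squares(f,[.55,.26,.15],loss='soft_l1');p=r.x;print(p,np.degrees(p[2]));print(np.round(np.c_[proj("side",D(p,dk))-S,proj("top",D(p,dk))-T],1))
s=cv2.imread("pics/sa.png");t=cv2.imread("pics/ta.png")
o=[]
circ=lambda r,z:[[-66+r*np.cos(a),r*np.sin(a),z] for a in np.linspace(0,6.28,25)]
L=[[[-85,55,5],[-85,-55,5],[85,-55,5],[85,55,5],[-85,55,5]],[[75,75,30],[75,-75,30]],circ(12.5,31),circ(16,5),[[-26,0,5],[-26,0,39],[2,0,39],[2,0,5]]]
for n,im,x,y,W in(("side",s,262,110,80),("top",t,214,135,70)):
    k=cv2.resize(im[y:y+85,x:x+W],None,fx=5,fy=5,interpolation=cv2.INTER_CUBIC)
    for l in L:
        q=(proj(n,D(p,np.array(l,float)))-[x,y]+.5)*5
        cv2.polylines(k,[q.round().astype(np.int32)],False,(0,0,255),1)
    o.append(k)
cv2.imwrite("pics/ov.png",np.hstack(o))
E
```

```text
[0.57075038 0.26805174 0.15836426] 9.073603881670904
[[-0.9  1.4  1.9 -1.1]
 [-0.6 -1.1  0.  -0.8]
 [ 0.1 -1.2 -0.   0.3]
 [-1.7 -0.7 -1.3  1.3]
 [ 0.1  0.7  0.7 -0.7]
 [-0.7  0.7  0.5  1.1]]
```

View pics/ov.png

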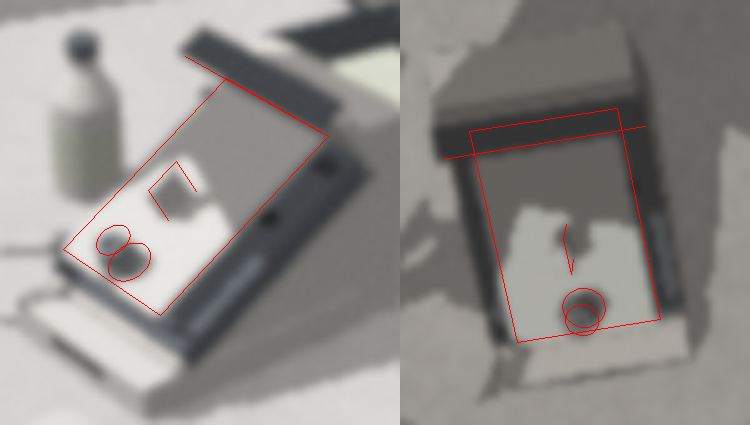

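```bash
cat >> h.py <<'E'
P=[0.5708,0.268,np.radians(9.1)]
def goal(pos,Rt,note=""):
    s=arm.observe();p=np.array(s['tool_pos']);r=np.array(s['ee_rot'])
    rv=np.degrees(R.from_matrix(Rt@r.T).as_rotvec())
    print(note,"goal",np.round(pos,4),"dcm",np.round((np.array(pos)-p)*100,2),"turn",np.round(rv,2),"|",round(np.linalg.norm(pos-p)*100,1),round(np.linalg.norm(rv),1))
def deckTool(p=P,th=0):
    d=deckR(p[2])@R.from_euler('y',th,degrees=True).as_matrix(); return np.c_[-d[:,0],d[:,1],-d[:,2]]
E
python3 - <<'E'
from h import *
goal(D(P,[-66,0,75])[0],deckTool(),"above nut")
goal(D(P,[-66,0,16])[0],deckTool(),"nut")
print("deck axes",np.round(deckR(P[2]),4))
b=arm.spot_in("top","gel");print(b[:1]); 
for d in b[:1]:
    e=d['extent'];print(onz("top",(e[0]+e[2]/2)*640,(e[1]+e[3]/2)*400,.06))
print(arm.observe()['t'])
E
```

```text
above nut goal [0.4773 0.253  0.137 ] dcm [ 24.77 -24.68  -7.21] turn [ -4.13 -30.15  33.  ] | 35.7 44.9
nut goal [0.5065 0.2577 0.0859] dcm [ 27.68 -24.21 -12.32] turn [ -4.13 -30.15  33.  ] | 38.8 44.9
deck axes [[ 0.8551 -0.1582 -0.4937]
 [ 0.137   0.9874 -0.0791]
 [ 0.5     0.      0.866 ]]
[{'extent': [0.4784, 0.523, 0.0275, 0.0493], 'confidence': 0.73}]
[0.42344215 0.01243943 0.06      ]
1.85
```

```bash
python3 -m handwheel '{"linear":[[3.1,-3.1,-0.5],[3.1,-3.1,-0.5],[3.1,-3.1,-0.5],[3.1,-3.1,-0.5],[3.1,-3.1,-0.5],[3.1,-3.1,-0.5],[3.1,-3.1,-0.5],[3.1,-3.1,-0.5]],"turn":[[-0.516,-3.77,4.125],[-0.516,-3.77,4.125],[-0.516,-3.77,4.125],[-0.516,-3.77,4.125],[-0.516,-3.77,4.125],[-0.516,-3.77,4.125],[-0.516,-3.77,4.125],[-0.516,-3.77,4.125]]}' 0.2
python3 - <<'E'
from h import *
print(arm.observe()['ft_force'])
goal(D(P,[-66,0,75])[0],deckTool(),"above nut")
goal(D(P,[-66,0,45])[0],deckTool(),"nut")
E
```

```text
t: 2.85
tool_pos: [0.4785, 0.2509, 0.1694]
ee_rot: [[-0.853, -0.161, 0.497], [-0.14, 0.987, 0.08], [-0.503, -0.001, -0.864]]
ft_force: [0.2, 0.6, -0.1]
finger_gap: 0.598
[ 0.19904834  0.57908066 -0.06543884]
above nut goal [0.4773 0.253  0.137 ] dcm [-0.12  0.21 -3.25] turn [ 0.04  0.2  -0.16] | 3.3 0.3
nut goal [0.4921 0.2554 0.111 ] dcm [ 1.36  0.45 -5.84] turn [ 0.04  0.2  -0.16] | 6.0 0.3
```

```bash
python3 -m handwheel '{"linear":[[0,0.2,-2.0],[0.6,0.15,-2.0],[0.76,0.1,-1.84],[0.48,0.08,-0.84],[0.48,0.08,-0.84],[0.47,0.07,-0.83],[0,0,0]],"turn":[[0.04,0.2,-0.16],[0,0,0],[0,0,0],[0,0,0],[0,0,0],[0,0,0],[0,0,0]]}'
python3 - <<'E'
from h import *
print(arm.observe()['ft_force'])
goal(D(P,[-66,0,16])[0],deckTool(),"nut")
im=arm.grab_frame("side")[:,:,::-1];t=arm.grab_frame("top")[:,:,::-1]
k=lambda im,x,y,w,h:cv2.resize(im[y:y+h,x:x+w],None,fx=6,fy=6,interpolation=cv2.INTER_CUBIC)
cv2.imwrite("pics/n1.png",np.hstack([k(im,255,110,65,80),k(t,220,145,60,80)]))
E
```

```text
t: 3.72
tool_pos: [0.5056, 0.2586, 0.085]
ee_rot: [[-0.857, -0.155, 0.49], [-0.134, 0.988, 0.078], [-0.497, 0.001, -0.868]]
ft_force: [0.1, 0.2, -0.0]
finger_gap: 0.597
[ 0.1451256   0.21414873 -0.04343826]
nut goal [0.5065 0.2577 0.0859] dcm [ 0.09 -0.09  0.09] turn [-0.02 -0.23  0.16] | 0.1 0.3
```

View pics/n1.png

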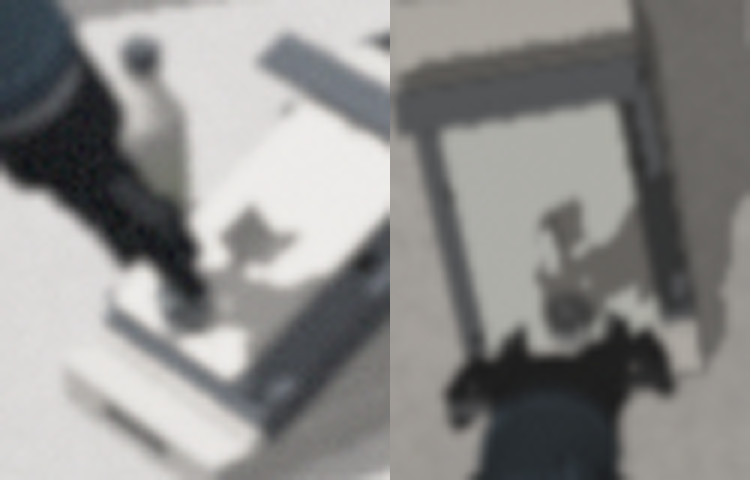

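```bash
python3 -m handwheel '{"linear":[[0,0,0],[0,0,0],[0,0,0],[0,0,0]],"turn":[[0,0,0],[0,0,0],[0,0,0],[0,0,0]]}' -1; python3 -m handwheel '{"linear":[[0,0,0],[0,0,0]],"turn":[[0,0,0],[0,0,0]]}'
python3 - <<'E'
from h import *
s=arm.observe();print(deckR(P[2]).T@s['ft_force'],s['finger_gap']*85,s['tool_pos'])
E
```

```text
t: 4.32
tool_pos: [0.5057, 0.2588, 0.0863]
ee_rot: [[-0.857, -0.156, 0.492], [-0.134, 0.988, 0.079], [-0.498, 0.002, -0.867]]
ft_force: [-3.2, -0.6, 5.5]
finger_gap: -0.004
t: 4.58
tool_pos: [0.5057, 0.2588, 0.0862]
ee_rot: [[-0.857, -0.156, 0.492], [-0.134, 0.988, 0.079], [-0.498, 0.002, -0.867]]
ft_force: [-3.9, -0.5, 5.7]
finger_gap: 0.001
[-0.5263825   0.13187003  6.87687228] 0.1051490624974582 [0.50573435 0.25881609 0.08624441]
```

Run:
```python
from h import *
im=avg("side",3);t=avg("top",3)
p=np.array(arm.observe()['tool_pos']);z=np.array(arm.observe()['ee_rot'])[:,2]
o=[]
for n,a,x,y in(("side",im,255,115),("top",t,220,145)):
    k=cv2.resize(a[y:y+70,x:x+60],None,fx=6,fy=6,interpolation=cv2.INTER_CUBIC)
    k0=k.copy()
    for q,c in((p,(0,0,255)),(p-.073*z,(0,255,255))):
        u=(proj(n,q)[0]-[x,y]+.5)*6;print(n,u);cv2.circle(k,tuple(int(v) for v in u),3,c,1)
    for l in [[[-66+12.5*np.cos(a),12.5*np.sin(a),31] for a in np.linspace(0,6.28,25)],[[-66,0,31],[-66,0,38]]]:
        cv2.polylines(k,[((proj(n,D(P,np.array(l,float)))-[x,y]+.5)*6).astype(np.int32)],False,(255,0,0),1)
    o+=[k]
cv2.imwrite("pics/n2.png",np.hstack(o))
```

```text
side [186.82363392 271.77584942]
side [129.8797935  194.47972183]
top [181.57424208 316.16123749]
top [175.18904141 359.27120511]
```

View pics/n2.png

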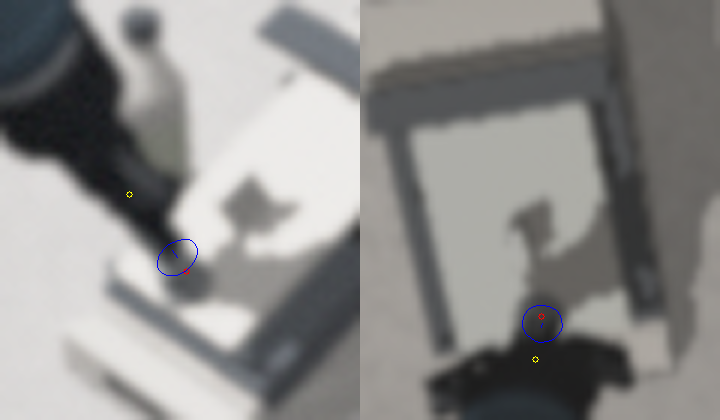

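Run:
```python
from h import *
o=[]
for n,x,y in(("side",272,143),("top",290-60+0,182)):
    a=avg(n,8)
    k=cv2.resize(a[y:y+36,x:x+36],None,fx=11,fy=11,interpolation=cv2.INTER_CUBIC)
    k=(255*(k/255.)**.6).astype(np.uint8)
    for q in (np.array(arm.observe()['tool_pos']),): 
        u=(proj(n,q)[0]-[x,y]+.5)*11;cv2.circle(k,tuple(int(v) for v in u),3,(0,0,255),1)
    o+=[k]
cv2.imwrite("pics/n3.png",np.hstack(o))
```

```text
(no output)
```

View pics/n3.png

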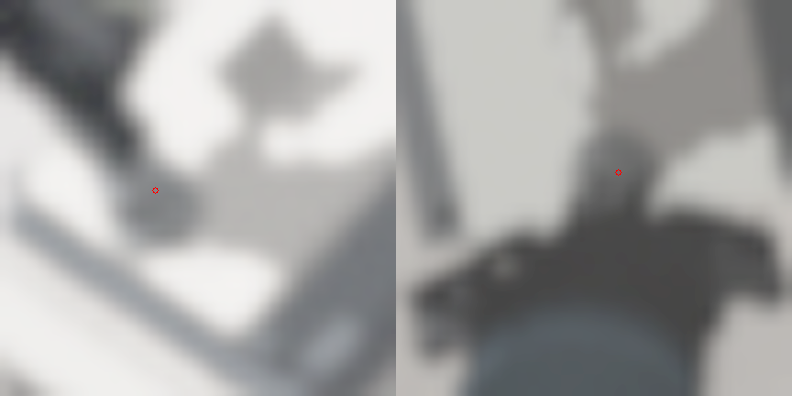

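```bash
python3 -m handwheel '{"linear":[[-0.25,-0.04,0.43],[-0.49,-0.08,0.87],[-0.74,-0.12,1.3],[-0.3,1.88,0],[-0.3,1.87,0],[0,0,0]],"turn":[[0,0,0],[0,0,0],[0,0,0],[0,0,0],[0,0,0],[0,0,0]]}'
python3 -m handwheel '{"linear":[[0.49,0.08,-0.87],[0.25,0.04,-0.43],[0,0,0]],"turn":[[0,0,0],[0,0,0],[0,0,0]]}'
python3 -m handwheel '{"linear":[[0.15,0.02,-0.26],[0.15,0.02,-0.26],[0,0,0]],"turn":[[0,0,0],[0,0,0],[0,0,0]]}'
cat > st.py <<'E'
from h import *
s=arm.observe();d=deckR(P[2]);o=np.array([P[0],P[1],.105])
print("t",round(s['t'],2),"deck mm",np.round(d.T@(s['tool_pos']-o)*1000,1),"F",np.round(d.T@s['ft_force'],1),"gap mm",round(s['finger_gap']*85,1),"tool",np.round(s['tool_pos'],4))
E
python3 st.py
```

```text
t: 6.42
tool_pos: [0.4845, 0.2947, 0.1126]
ee_rot: [[-0.856, -0.157, 0.492], [-0.136, 0.988, 0.08], [-0.498, 0.001, -0.867]]
ft_force: [0.2, 0.9, 1.0]
finger_gap: -0.001
t: 6.8
tool_pos: [0.4921, 0.2941, 0.0976]
ee_rot: [[-0.858, -0.154, 0.49], [-0.134, 0.988, 0.077], [-0.496, 0.001, -0.868]]
ft_force: [0.4, -0.3, 0.0]
finger_gap: -0.002
t: 7.18
tool_pos: [0.4952, 0.2952, 0.0931]
ee_rot: [[-0.857, -0.155, 0.491], [-0.134, 0.988, 0.078], [-0.497, 0.001, -0.868]]
ft_force: [-0.4, 0.4, 0.1]
finger_gap: 0.0
t 7.17 deck mm [-66.9  38.8  24.9] F [-0.2  0.5  0.3] gap mm 0.0 tool [0.4952 0.2952 0.0931]
```

```bash
python3 -m handwheel '{"linear":[[0.15,0.02,-0.26],[0.15,0.02,-0.26],[0,0,0]],"turn":[[0,0,0],[0,0,0],[0,0,0]]}'; python3 st.py
python3 -m handwheel '{"linear":[[0.15,0.02,-0.26],[0.15,0.02,-0.26],[0,0,0]],"turn":[[0,0,0],[0,0,0],[0,0,0]]}' >/dev/null; python3 st.py
```

```text
t: 7.55
tool_pos: [0.4981, 0.2956, 0.0878]
ee_rot: [[-0.857, -0.155, 0.491], [-0.134, 0.988, 0.078], [-0.497, 0.001, -0.868]]
ft_force: [-0.1, -0.1, -0.0]
finger_gap: 0.0
t 7.55 deck mm [-67.   38.8  18.8] F [-0.2 -0.1  0. ] gap mm 0.0 tool [0.4981 0.2956 0.0878]
t 7.92 deck mm [-66.9  38.6  12.8] F [ 0.7 -0.9 -0.8] gap mm 0.1 tool [0.5011 0.296  0.0826]
```

Run:
```python
from h import *
a=avg("side",4);b=avg("top",4);p=np.array(arm.observe()['tool_pos']);o=[]
for n,a,x,y in(("side",a,255,125),("top",b,215,155)):
    k=cv2.resize(a[y:y+55,x:x+55],None,fx=7,fy=7,interpolation=cv2.INTER_CUBIC)
    k=(255*(k/255.)**.6).astype(np.uint8)
    u=(proj(n,p)[0]-[x,y]+.5)*7;cv2.circle(k,tuple(int(v) for v in u),3,(0,0,255),1)
    for z,r in((31,12.5),(15,16)):
        cv2.polylines(k,[((proj(n,D(P,np.array([[-66+r*np.cos(a),r*np.sin(a),z] for a in np.linspace(0,6.28,25)])))-[x,y]+.5)*7).astype(np.int32)],False,(255,0,0),1)
    o+=[k]
cv2.imwrite("pics/n4.png",np.hstack(o))
```

View pics/n4.png

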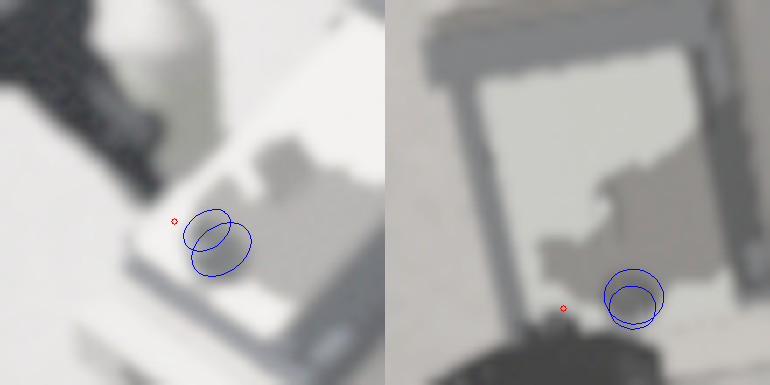

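```bash
python3 -m handwheel '{"linear":[[0.15,0.02,-0.26],[0.1,0.02,-0.17],[0.1,0.02,-0.17],[0,0,0]],"turn":[[0,0,0],[0,0,0],[0,0,0],[0,0,0]]}' >/dev/null; python3 st.py
python3 -m handwheel '{"linear":[[0.1,0.02,-0.17],[0.1,0.02,-0.17],[0,0,0]],"turn":[[0,0,0],[0,0,0],[0,0,0]]}'>/dev/null; python3 st.py
```

```text
t 8.82 deck mm [-66.8  38.7   5.8] F [0.2 0.3 0.1] gap mm -0.1 tool [0.5046 0.2966 0.0766]
t 9.2 deck mm [-66.7  38.8   1.9] F [-0.2 -0.5 -0.4] gap mm 0.1 tool [0.5066 0.297  0.0733]
```

```bash
python3 -m handwheel '{"linear":[[0.2,0.03,-0.35],[0.2,0.03,-0.35],[0,0,0]],"turn":[[0,0,0],[0,0,0],[0,0,0]]}' >/dev/null; python3 st.py
for i in 1; do python3 -m handwheel '{"linear":[[0.1,0.016,-0.17],[0.1,0.016,-0.17],[0,0,0]],"turn":[[0,0,0],[0,0,0],[0,0,0]]}'>/dev/null; python3 st.py; done
```

```text
t 9.57 deck mm [-66.9  38.7  -6.4] F [ 0.4  0.3 -0.5] gap mm 0.3 tool [0.5106 0.2975 0.066 ]
t 9.95 deck mm [-66.6  38.8 -10.1] F [-0.1 -0.4  0.5] gap mm 0.7 tool [0.5126 0.2979 0.063 ]
```

```bash
python3 -m handwheel '{"linear":[[0.1,0.016,-0.17],[0,0,0]],"turn":[[0,0,0],[0,0,0]]}' >/dev/null; python3 st.py
python3 -m handwheel '{"linear":[[0.1,0.016,-0.17],[0,0,0]],"turn":[[0,0,0],[0,0,0]]}' >/dev/null; python3 st.py
```

```text
t 10.2 deck mm [-66.6  38.8 -12. ] F [ 0.3 -0.4  0.2] gap mm -0.2 tool [0.5137 0.2981 0.0613]
t 10.45 deck mm [-66.6  38.8 -14. ] F [ 0.  -0.7 -0.5] gap mm 0.3 tool [0.5146 0.2983 0.0596]
```

```bash
python3 -m handwheel '{"linear":[[0.1,0.016,-0.17],[0,0,0]],"turn":[[0,0,0],[0,0,0]]}' >/dev/null; python3 st.py
python3 -m handwheel '{"linear":[[0.1,0.016,-0.17],[0,0,0]],"turn":[[0,0,0],[0,0,0]]}' >/dev/null; python3 st.py
```

```text
t 10.7 deck mm [-66.6  38.7 -16. ] F [-0.8  0.3  0.4] gap mm 0.3 tool [0.5156 0.2984 0.0578]
t 10.95 deck mm [-66.4  38.8 -16.4] F [-3.6 -1.8 21.4] gap mm 0.0 tool [0.516  0.2985 0.0576]
```

```bash
sed -i 's/print("t"/print("tipZ",round((d.T@(s["tool_pos"]-.0213*np.array(s["ee_rot"])[:,2]-o))[2]*1000,1),"t"/' st.py
python3 -m handwheel '{"linear":[[-0.25,-0.04,0.43],[-0.74,-0.12,1.3],[-1.23,-0.2,2.17]],"turn":[[0,0,0],[0,0,0],[0,0,0]]}' >/dev/null
python3 -m handwheel '{"linear":[[0.2,-1.28,0],[0.2,-1.28,0],[0.21,-1.27,0],[0,0,0]],"turn":[[0,0,0],[0,0,0],[0,0,0],[0,0,0]]}' 0.2 >/dev/null; python3 st.py
```

```text
tipZ 49.0 t 11.82 deck mm [-66.3  -0.6  27.7] F [ 0.  -0.1  0.2] gap mm 51.1 tool [0.5005 0.2562 0.0958]
```

```bash
python3 -m handwheel '{"linear":[[0.54,0.11,-0.95],[0.54,0.11,-0.95],[0.53,0.1,-0.93],[0,0,0]],"turn":[[0,0,0],[0,0,0],[0,0,0],[0,0,0]]}' >/dev/null;python3 st.py
python3 -m handwheel '{"linear":[[0,0,0],[0,0,0],[0,0,0],[0,0,0],[0,0,0]],"turn":[[0,0,0],[0,0,0],[0,0,0],[0,0,0],[0,0,0]]}' -1 >/dev/null; python3 st.py
```

```text
tipZ 14.6 t 12.32 deck mm [-67.5   0.6  -6.7] F [-0.  -0.1  1.2] gap mm 50.9 tool [0.5163 0.2599 0.0654]
tipZ 16.1 t 12.95 deck mm [-65.9   0.9  -5.2] F [-0.   4.2  5.4] gap mm 22.1 tool [0.5169 0.2603 0.0675]
```

```bash
python3 -m handwheel '{"linear":[[-0.12,-0.02,0.22],[-0.37,-0.06,0.65],[-0.49,-0.08,0.87],[-0.49,-0.08,0.87],[-0.49,-0.08,0.87],[-0.49,-0.08,0.87],[0,0,0]],"turn":[[0,0,0],[0,0,0],[0,0,0],[0,0,0],[0,0,0],[0,0,0],[0,0,0]]}' >/dev/null;python3 st.py
python3 - <<'E'
from h import *
s=arm.observe();p=np.array(s['tool_pos'])-.0213*np.array(s['ee_rot'])[:,2];o=[]
for n,x,y in(("side",255,125),("top",215,155)):
    a=avg(n,4)
    k=cv2.resize(a[y:y+55,x:x+55],None,fx=7,fy=7,interpolation=cv2.INTER_CUBIC)
    k=(255*(k/255.)**.6).astype(np.uint8)
    u=(proj(n,p)[0]-[x,y]+.5)*7;cv2.circle(k,tuple(int(v) for v in u),3,(0,0,255),1)
    o+=[k]
cv2.imwrite("pics/n5.png",np.hstack(o))
E
```

```text
tipZ 66.7 t 13.82 deck mm [-65.7   0.5  45.4] F [-0.4  0.3 -1.4] gap mm 21.9 tool [0.4922 0.2559 0.1115]
```

View pics/n5.png

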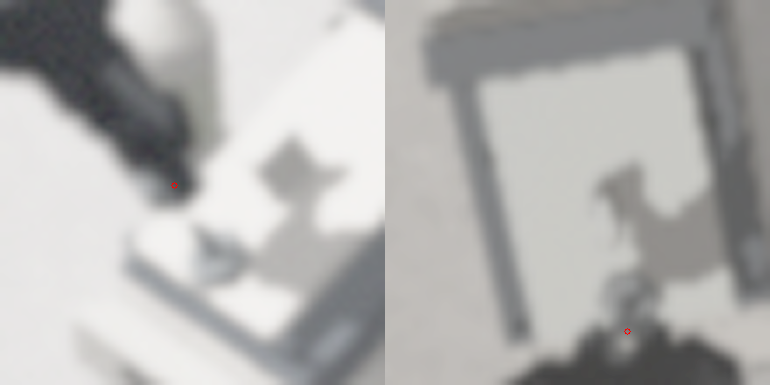

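```bash
cat >> h.py <<'E'
def down(yaw): 
    c,s=np.cos(yaw),np.sin(yaw); return np.array([[-c,-s,0],[-s,c,0],[0,0,-1.]])
E
python3 - <<'E'
from h import *
goal([.695,-.005,.06],down(P[2]))
E
python3 -m handwheel '{"linear":[[0,-2,3],[0,-4,4],[0,-5,4],[0,-5,0.5],[3,-4,0]],"turn":[[0,0,0],[0,0,0],[0,0,0],[0,0,0],[0,0,0]]}' >/dev/null;python3 st.py
python3 - <<'E'
from h import *
goal([.695,-.005,.06],down(P[2]))
E
```

```text
goal [ 0.695 -0.005  0.06 ] dcm [ 20.29 -26.08  -5.02] turn [-4.73 29.41  0.18] | 33.4 29.8
tipZ 167.1 t 14.85 deck mm [ -10.6 -201.9  145.8] F [-0.2  0.  -1.1] gap mm 21.8 tool [0.5217 0.0557 0.226 ]
 goal [ 0.695 -0.005  0.06 ] dcm [ 17.33  -6.07 -16.6 ] turn [-4.71 29.6   0.18] | 24.8 30.0
```

```bash
python3 -m handwheel '{"linear":[[2.47,-0.83,-2.0],[2.47,-0.83,-2.0],[2.47,-0.83,-2.0],[2.47,-0.83,-2.0],[2.47,-0.83,-2.0],[2.47,-0.83,-2.0],[2.3,-0.8,-2.0],[0,0,0]],"turn":[[-0.67,4.23,0.03],[-0.67,4.23,0.03],[-0.67,4.23,0.03],[-0.67,4.23,0.03],[-0.67,4.23,0.03],[-0.67,4.23,0.03],[-0.67,4.23,0.03],[0,0,0]]}'
python3 - <<'E'
from h import *
goal([.695,-.005,-.010],down(P[2]))
r=arm.spot_in("top","tray");print(r[:2])
p=np.array(arm.observe()['tool_pos']);p[2]+=.0213;o=[]
tr=np.array([[.741,.052],[.755,-.093],[.587,-.11],[.575,.033]])
for n,x,y,w,h in(("side",320,165,100,75),("top",285,120,80,75)):
    a=avg(n,4)
    k=cv2.resize(a[y:y+h,x:x+w],None,fx=4.4,fy=4.4,interpolation=cv2.INTER_CUBIC)
    k=(255*(k/255.)**.6).astype(np.uint8)
    f=lambda q:((proj(n,q)-[x,y]+.5)*4.4).astype(np.int32)
    cv2.circle(k,tuple(int(v) for v in f(p)[0]),3,(0,0,255),1)
    cv2.polylines(k,[f(np.c_[tr,[.02]*4])],True,(255,0,0),1)
    o+=[k]
cv2.imwrite("pics/n6.png",np.hstack(o))
E
```

```text
t: 15.85
tool_pos: [0.6936, -0.0011, 0.0792]
ee_rot: [[-0.987, -0.158, -0.01], [-0.158, 0.987, 0.002], [0.009, 0.003, -1.0]]
ft_force: [-0.5, 1.1, -1.3]
finger_gap: 0.255
 goal [ 0.695 -0.005 -0.01 ] dcm [ 0.14 -0.39 -8.92] turn [-0.1  -0.55  0.  ] | 8.9 0.6
[{'extent': [0.6095, 0.595, 0.0506, 0.0838], 'confidence': 0.55}]
```

View pics/n6.png

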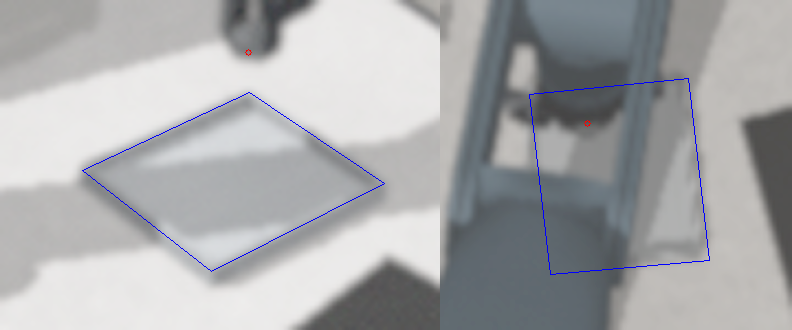

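```bash
python3 -m handwheel '{"linear":[[0.1,-0.1,-2.5],[0,-0.1,-3],[0,-0.1,-2.2],[0,0,-1],[0,0,-0.4],[0,0,0]],"turn":[[-0.1,-0.55,0],[0,0,0],[0,0,0],[0,0,0],[0,0,0],[0,0,0]]}' 
python3 -m handwheel '{"linear":[[0,0,-0.15],[0,0,0]],"turn":[[0,0,0],[0,0,0]]}'
python3 -m handwheel '{"linear":[[0,0,-0.15],[0,0,0]],"turn":[[0,0,0],[0,0,0]]}'
```

```text
t: 17.05
tool_pos: [0.6949, -0.0037, -0.0056]
ee_rot: [[-0.987, -0.158, 0.008], [-0.158, 0.987, -0.001], [-0.008, -0.002, -1.0]]
ft_force: [-0.4, -0.4, -0.4]
finger_gap: 0.257
t: 17.3
tool_pos: [0.6947, -0.0037, -0.0074]
ee_rot: [[-0.987, -0.158, 0.007], [-0.158, 0.987, -0.001], [-0.007, -0.002, -1.0]]
ft_force: [-0.2, -0.5, -0.6]
finger_gap: 0.259
t: 17.55
tool_pos: [0.6943, -0.0036, -0.0095]
ee_rot: [[-0.987, -0.158, 0.006], [-0.158, 0.987, -0.001], [-0.006, -0.002, -1.0]]
ft_force: [0.6, 0.5, -0.5]
finger_gap: 0.259
```

```bash
python3 -m handwheel '{"linear":[[0,0,-0.35],[0,0,0]],"turn":[[0,0,0],[0,0,0]]}' >/dev/null; python3 st.py
python3 -m handwheel '{"linear":[[0,0,-0.15],[0,0,0]],"turn":[[0,0,0],[0,0,0]]}' >/dev/null; python3 st.py
```

```text
tipZ -123.4 t 17.8 deck mm [   8.9 -287.7 -142. ] F [-0.8  0.5 -0.4] gap mm 21.8 tool [ 0.694  -0.0036 -0.0135]
tipZ -124.6 t 18.05 deck mm [   8.5 -287.8 -143.1] F [-0.4  0.2 -0.1] gap mm 21.8 tool [ 0.6942 -0.0037 -0.0146]
```

```bash
python3 -m handwheel '{"linear":[[0,0,-0.15],[0,0,0]],"turn":[[0,0,0],[0,0,0]]}' >/dev/null; python3 st.py
python3 -m handwheel '{"linear":[[0,0,-0.1],[0,0,0]],"turn":[[0,0,0],[0,0,0]]}' >/dev/null; python3 st.py
```

```text
tipZ -125.8 t 18.3 deck mm [   7.8 -287.8 -144.3] F [-0.5 -0.1 -0.4] gap mm 22.2 tool [ 0.6943 -0.0036 -0.0161]
tipZ -126.6 t 18.55 deck mm [   7.6 -287.8 -145.1] F [-0.1  0.6 -0.7] gap mm 21.9 tool [ 0.6944 -0.0037 -0.0169]
```

```bash
python3 -m handwheel '{"linear":[[0,0,-0.12],[0,0,0]],"turn":[[0,0,0],[0,0,0]]}' >/dev/null; python3 st.py
python3 -m handwheel '{"linear":[[0,0,-0.12],[0,0,0]],"turn":[[0,0,0],[0,0,0]]}' >/dev/null; python3 st.py
```

```text
tipZ -126.8 t 18.8 deck mm [   7.6 -287.9 -145.3] F [1.  0.6 6.5] gap mm 22.0 tool [ 0.6945 -0.0037 -0.017 ]
tipZ -126.8 t 19.05 deck mm [   7.6 -287.9 -145.3] F [ 2.2  1.4 12.3] gap mm 22.1 tool [ 0.6945 -0.0037 -0.0171]
```

```bash
python3 -m handwheel '{"linear":[[0,0,0.2]],"turn":[[0,0,0]]}' >/dev/null; python3 st.py;  python3 -m handwheel '{"linear":[[0,0,0],[0,0,0],[0,0,0.5],[0,0,1.5],[0,0,3],[0,0,4],[0,0,5],[0,0,5]],"turn":[[0,0,0],[0,0,0],[0,0,0],[0,0,0],[0,0,0],[0,0,0],[0,0,0],[0,0,0]]}' 0
python3 - <<'E'
from h import *
print(arm.observe()['ft_force'])
goal(D(P,[-66,0,30])[0],deckTool())
E
```

```text
tipZ -126.4 t 19.18 deck mm [   7.8 -287.8 -145. ] F [-0.6 -0.3 -0.5] gap mm 22.2 tool [ 0.6946 -0.0037 -0.0166]
t: 20.18
tool_pos: [0.6943, -0.0037, 0.1755]
ee_rot: [[-0.987, -0.158, 0.008], [-0.159, 0.987, -0.001], [-0.008, -0.002, -1.0]]
ft_force: [0.5, -0.1, 0.7]
finger_gap: 0.499
[ 0.48346174 -0.11160088  0.7244084 ]
 goal [0.4996 0.2566 0.098 ] dcm [-19.48  26.02  -7.75] turn [ 4.800e+00 -2.918e+01  1.000e-02] | 33.4 29.6
```

```bash
python3 -m handwheel '{"linear":[[-2.5,0.9,0.8],[-2.5,0.9,0.8],[-2.5,0.9,0.8],[-2.5,0.9,0.8],[-2.5,0.9,0.8],[-2.5,0.8,0.5],[-2.4,0.7,0.5]],"turn":[[0.69,-4.17,0],[0.69,-4.17,0],[0.69,-4.17,0],[0.69,-4.17,0],[0.69,-4.17,0],[0.69,-4.17,0],[0.69,-4.17,0]]}' >/dev/null
python3 -m handwheel '{"linear":[[-2,4.5,0],[0,5.5,-1],[0,5.5,-4],[0,4.5,-4.5],[0,0,0]],"turn":[[0,0,0],[0,0,0],[0,0,0],[0,0,0],[0,0,0]]}' >/dev/null; python3 st.py
python3 - <<'E'
from h import *
goal(D(P,[-68,0,30])[0],deckTool())
E
```

```text
tipZ 78.8 t 21.68 deck mm [-53.3  -2.8  57.5] F [0.4 0.2 0.1] gap mm 42.7 tool [0.4973 0.2534 0.1281]
 goal [0.4978 0.2563 0.097 ] dcm [ 0.06  0.29 -3.11] turn [ 0.09 -0.44 -0.3 ] | 3.1 0.5
```

```bash
python3 -m handwheel '{"linear":[[0.04,0.4,-3.1],[0.6,0.1,-1.04],[0.6,0.1,-1.04],[0.5,0.08,-0.88],[0,0,0]],"turn":[[0.09,-0.44,-0.3],[0,0,0],[0,0,0],[0,0,0],[0,0,0]]}' 0.2 >/dev/null; python3 st.py
python3 - <<'E'
from h import *
goal(D(P,[-67.5,1.2,-15.3])[0],deckTool())
E
```

```text
tipZ 18.5 t 22.3 deck mm [-63.2  -2.3  -2.8] F [-0.4 -0.9  0.3] gap mm 51.1 tool [0.5185 0.2573 0.071 ]
 goal [0.5204 0.2611 0.058 ] dcm [ 0.2   0.38 -1.3 ] turn [-0.12  0.38  0.35] | 1.4 0.5
```

```bash
python3 -m handwheel '{"linear":[[0.1,0.36,-0.65],[0.1,0.02,-0.65],[0,0,0],[0,0,0]],"turn":[[-0.12,0.38,0.35],[0,0,0],[0,0,0],[0,0,0]]}' >/dev/null; python3 st.py
python3 -m handwheel '{"linear":[[0,0,0],[0,0,0],[0,0,0],[0,0,0]],"turn":[[0,0,0],[0,0,0],[0,0,0],[0,0,0]]}' -1 >/dev/null; python3 st.py
```

```text
tipZ 6.4 t 22.8 deck mm [-68.1   1.9 -14.9] F [-0.1  0.6 -0.3] gap mm 50.6 tool [0.5196 0.2617 0.058 ]
tipZ 6.9 t 23.3 deck mm [-67.8   1.9 -14.4] F [-0.5  0.   7.1] gap mm 28.4 tool [0.5197 0.2617 0.0586]
```

```bash
python3 -m handwheel '{"linear":[[-0.12,-0.02,0.22],[-0.37,-0.06,0.65],[-0.49,-0.08,0.87],[-0.49,-0.08,0.87],[-0.49,-0.08,0.87],[-0.49,-0.08,0.87],[0,0,0]],"turn":[[0,0,0],[0,0,0],[0,0,0],[0,0,0],[0,0,0],[0,0,0],[0,0,0]]}' >/dev/null;python3 st.py
python3 -m handwheel '{"linear":[[0,-2,4],[0,-4,4],[0,-5,4],[0,-5,0.5],[2,-4,0]],"turn":[[0,0,0],[0,0,0],[0,0,0],[0,0,0],[0,0,0]]}' >/dev/null;python3 st.py
python3 - <<'E'
from h import *
goal([.632,-.06,.06],down(P[2]))
E
```

```text
tipZ 57.3 t 24.18 deck mm [-67.1   1.9  36. ] F [-0.1  1.2 -0.7] gap mm 28.4 tool [0.4954 0.2578 0.1027]
tipZ 171.1 t 24.8 deck mm [ -15.6 -199.3  149.8] F [-0.4 -0.2 -1. ] gap mm 28.2 tool [0.515  0.0573 0.2269]
 goal [ 0.632 -0.06   0.06 ] dcm [ 11.7  -11.73 -16.69] turn [-4.73 29.77 -0.04] | 23.5 30.1
```

```bash
python3 -m handwheel '{"linear":[[1.67,-1.6,-2.1],[1.67,-1.6,-2.1],[1.67,-1.6,-2.1],[1.67,-1.6,-2.1],[1.67,-1.6,-2.1],[1.67,-1.6,-2.1],[1.67,-1.6,-2.1],[0,0,0]],"turn":[[-0.67,4.25,0],[-0.67,4.25,0],[-0.67,4.25,0],[-0.67,4.25,0],[-0.67,4.25,0],[-0.67,4.25,0],[-0.67,4.25,0],[0,0,0]]}' >/dev/null
python3 - <<'E'
from h import *
goal([.632,-.06,-.0125],down(P[2])); print(arm.observe()['finger_gap']*85)
E
```

```text
goal [ 0.632  -0.06   -0.0125] dcm [-0.04 -0.6  -8.71] turn [-0.14 -0.42  0.03] | 8.7 0.4
28.529207144583125
```

```bash
python3 -m handwheel '{"linear":[[0,-0.6,-3],[0,0,-3.2],[0,0,-2],[0,0,-0.5],[0,0,0],[0,0,0]],"turn":[[-0.14,-0.42,0],[0,0,0],[0,0,0],[0,0,0],[0,0,0],[0,0,0]]}' >/dev/null;python3 st.py
python3 -m handwheel '{"linear":[[0,0,-0.15],[0,0,0]],"turn":[[0,0,0],[0,0,0]]}' >/dev/null;python3 st.py
python3 -m handwheel '{"linear":[[0,0,-0.12],[0,0,0]],"turn":[[0,0,0],[0,0,0]]}' >/dev/null;python3 st.py
```

```text
tipZ -83.2 t 26.55 deck mm [ -47.5 -333.  -101.7] F [-0.   0.6 -0.2] gap mm 28.5 tool [ 0.6331 -0.0593 -0.0069]
tipZ -85.1 t 26.8 deck mm [ -49.4 -332.8 -103.6] F [-0.7  0.4 -0.7] gap mm 28.1 tool [ 0.6324 -0.0592 -0.0095]
tipZ -86.5 t 27.05 deck mm [ -50.5 -332.7 -105. ] F [ 0.1 -0.4 -0.7] gap mm 28.4 tool [ 0.632  -0.0591 -0.0112]
```

```bash
python3 -m handwheel '{"linear":[[0,0,-0.22],[0,0,0]],"turn":[[0,0,0],[0,0,0]]}' >/dev/null;python3 st.py
python3 -m handwheel '{"linear":[[0,0,-0.15],[0,0,0]],"turn":[[0,0,0],[0,0,0]]}' >/dev/null;python3 st.py
python3 -m handwheel '{"linear":[[0,0,-0.12],[0,0,0]],"turn":[[0,0,0],[0,0,0]]}' >/dev/null;python3 st.py
```

```text
tipZ -88.5 t 27.3 deck mm [ -51.8 -332.6 -107. ] F [-0.3 -0.8 -0.1] gap mm 28.3 tool [ 0.6319 -0.0591 -0.0136]
tipZ -89.7 t 27.55 deck mm [ -52.4 -332.7 -108.2] F [ 0.6  0.7 -0.8] gap mm 28.3 tool [ 0.632  -0.0591 -0.0149]
tipZ -90.7 t 27.8 deck mm [ -52.9 -332.7 -109.2] F [ 0.3 -0.5 -0.7] gap mm 28.1 tool [ 0.6321 -0.0591 -0.0161]
```

```bash
python3 -m handwheel '{"linear":[[0,0,-0.1],[0,0,0]],"turn":[[0,0,0],[0,0,0]]}' >/dev/null;python3 st.py
python3 -m handwheel '{"linear":[[0,0,-0.08],[0,0,0]],"turn":[[0,0,0],[0,0,0]]}' >/dev/null;python3 st.py
```

```text
tipZ -91.0 t 28.05 deck mm [ -52.9 -332.8 -109.5] F [ 1.1 -0.3  5.1] gap mm 28.2 tool [ 0.6322 -0.0592 -0.0163]
tipZ -91.0 t 28.3 deck mm [ -52.9 -332.7 -109.5] F [2.2 0.4 9.8] gap mm 28.5 tool [ 0.6323 -0.0591 -0.0163]
```

```bash
python3 -m handwheel '{"linear":[[0,0,0.15]],"turn":[[0,0,0]]}' >/dev/null;  python3 -m handwheel '{"linear":[[0,0,0],[0,0,0],[0,0,0.5],[0,0,1.5],[0,0,3.5],[0,0,5],[0,0,5],[0,0,5]],"turn":[[0,0,0],[0,0,0],[0,0,0],[0,0,0],[0,0,0],[0,0,0],[0,0,0],[0,0,0]]}' 0.15
python3 - <<'E'
from h import *
goal(D(P,[-12,1.9,60])[0],deckTool())
E
```

```text
t: 29.42
tool_pos: [0.6321, -0.0592, 0.1918]
ee_rot: [[-0.987, -0.158, 0.007], [-0.159, 0.987, -0.001], [-0.006, -0.002, -1.0]]
ft_force: [0.5, -0.7, -0.3]
finger_gap: 0.576
 goal [0.5306 0.2635 0.151 ] dcm [-10.15  32.27  -4.08] turn [ 4.830e+00 -2.924e+01  2.000e-02] | 34.1 29.6
```

```bash
python3 -m handwheel '{"linear":[[-2.6,2.5,1.2],[-2.6,2.5,1.2],[-2.6,2.5,1.2],[-2.6,2.5,1.2],[0,5.2,-1],[0,5.2,-1],[0,5.2,-1],[0,5.2,-1]],"turn":[[0.69,-4.17,0],[0.69,-4.17,0],[0.69,-4.17,0],[0.69,-4.17,0],[0.69,-4.17,0],[0.69,-4.17,0],[0.69,-4.17,0],[0,0,0]]}' >/dev/null
python3 -m handwheel '{"linear":[[0.2,1.5,-2.4],[0,0,-2.4],[0,0,0],[0,0,0]],"turn":[[0,0,0],[0,0,0],[0,0,0],[0,0,0]]}' >/dev/null; python3 st.py
python3 - <<'E'
from h import *
goal(D(P,[-12,1.9,35])[0],deckTool())
goal(D(P,[-12,1.9,-11])[0],deckTool())
E
```

```text
tipZ 80.6 t 30.93 deck mm [-11.9   2.2  59.3] F [0.  0.  0.5] gap mm 49.0 tool [0.531  0.2638 0.1504]
 goal [0.543  0.2655 0.1293] dcm [ 1.2   0.16 -2.11] turn [-0.06 -0.02  0.02] | 2.4 0.1
 goal [0.5657 0.2691 0.0895] dcm [ 3.47  0.53 -6.09] turn [-0.06 -0.02  0.02] | 7.0 0.1
```

```bash
python3 -m handwheel '{"linear":[[0.7,0.1,-1.2],[0.7,0.1,-1.2],[0.7,0.1,-1.2],[0.6,0.1,-1.1],[0.5,0.08,-0.9],[0.27,0.05,-0.49],[0,0,0],[0,0,0]],"turn":[[0,0,0],[0,0,0],[0,0,0],[0,0,0],[0,0,0],[0,0,0],[0,0,0],[0,0,0]]}' >/dev/null; python3 st.py
python3 -m handwheel '{"linear":[[0,0,0],[0,0,0],[0,0,0],[0,0,0],[0,0,0],[0,0,0]],"turn":[[0,0,0],[0,0,0],[0,0,0],[0,0,0],[0,0,0],[0,0,0]]}' -1 >/dev/null; python3 st.py
python3 - <<'E'
from h import *
print(deckR(P[2]).T@arm.observe()['torque'])
E
```

```text
tipZ 9.5 t 31.93 deck mm [-13.3   2.2 -11.8] F [-0.5 -0.8 -0.4] gap mm 49.2 tool [0.5649 0.2693 0.0882]
tipZ 9.7 t 32.67 deck mm [-13.2   2.2 -11.6] F [-1.3  0.2  6.5] gap mm 9.0 tool [0.5649 0.2693 0.0884]
[-0.07493737  0.29969991  0.03777463]
```

```bash
cat > sw.py <<'E'
from h import *
g=np.array([-13.2,2.2,-11.6]);d0=deckR(P[2])
def tcp(th,Px,Pz):
    t=np.radians(th);c,s=np.cos(t),np.sin(t);xc,zc=g[0]-79,g[2]
    return np.array([Px+xc*c+zc*s,g[1],Pz-xc*s+zc*c])
prev=tcp(0,79,0)
seq=[(0,79,1.5)]+[(th,79+9*np.sin(np.radians(th))-.2,1.5+3.5*min(1,th/12)) for th in(2,4,6,8,10,12,14,16)]
seq+=[(16,81.3,9),(16,81.3,14),(16,81.3,18),(16,71,20),(16,61,22),(16,51,24)]
for th,Px,Pz in seq:
    q=tcp(th,Px,Pz);t=np.radians(th)
    e=[Px-154*np.cos(t),Pz+154*np.sin(t)]; lip=[Px-9*np.sin(t),Pz-9*np.cos(t)]
    print(th,"dcm",np.round(d0@(q-prev)/10,3),"slot edge",np.round(e,1),"lip",np.round(lip,1));prev=q
print("turn/deg about",np.round(d0[:,1],3))
E
python3 sw.py
```

```text
0 dcm [-0.074 -0.012  0.13 ] slot edge [-75.    1.5] lip [79.  -7.5]
2 dcm [-0.208 -0.033  0.318] slot edge [-74.8   7.5] lip [78.8 -6.9]
4 dcm [-0.182 -0.029  0.335] slot edge [-74.2  13.4] lip [78.8 -6.3]
6 dcm [-0.173 -0.028  0.341] slot edge [-73.4  19.3] lip [78.8 -5.7]
8 dcm [-0.163 -0.026  0.347] slot edge [-72.4  25.3] lip [78.8 -5.1]
10 dcm [-0.153 -0.025  0.352] slot edge [-71.3  31.2] lip [78.8 -4.4]
12 dcm [-0.144 -0.023  0.357] slot edge [-70.  37.] lip [78.8 -3.8]
14 dcm [-0.105 -0.017  0.311] slot edge [-68.4  42.3] lip [78.8 -3.7]
16 dcm [-0.095 -0.015  0.316] slot edge [-66.8  47.4] lip [78.8 -3.7]
16 dcm [-0.196 -0.031  0.347] slot edge [-66.7  51.4] lip [78.8  0.3]
16 dcm [-0.247 -0.04   0.433] slot edge [-66.7  56.4] lip [78.8  5.3]
16 dcm [-0.197 -0.032  0.346] slot edge [-66.7  60.4] lip [78.8  9.3]
16 dcm [-0.98  -0.157 -0.342] slot edge [-77.   62.4] lip [68.5 11.3]
16 dcm [-0.954 -0.153 -0.327] slot edge [-87.   64.4] lip [58.5 13.3]
16 dcm [-0.954 -0.153 -0.327] slot edge [-97.   66.4] lip [48.5 15.3]
turn/deg about [-0.158  0.987  0.   ]
```

```bash
python3 -m handwheel '{"linear":[[-0.074,-0.012,0.13],[-0.208,-0.033,0.318],[-0.182,-0.029,0.335],[-0.173,-0.028,0.341],[0,0,0]],"turn":[[0,0,0],[-0.317,1.974,0],[-0.317,1.974,0],[-0.317,1.974,0],[0,0,0]]}' ; python3 st.py
```

```text
t: 33.3
tool_pos: [0.5589, 0.2681, 0.0991]
ee_rot: [[-0.903, -0.158, 0.4], [-0.144, 0.987, 0.065], [-0.405, 0.001, -0.914]]
ft_force: [0.1, 0.5, -2.7]
finger_gap: 0.105
tipZ 21.9 t 33.3 deck mm [-13.1   1.9   0.7] F [-1.2  0.4 -2.4] gap mm 8.9 tool [0.5589 0.2681 0.0991]
```

```bash
python3 -m handwheel '{"linear":[[-0.163,-0.026,0.347],[-0.153,-0.025,0.352],[-0.144,-0.023,0.357],[-0.105,-0.017,0.311],[-0.095,-0.015,0.316],[0,0,0]],"turn":[[-0.317,1.974,0],[-0.317,1.974,0],[-0.317,1.974,0],[-0.317,1.974,0],[-0.317,1.974,0],[0,0,0]]}' ; python3 st.py
python3 - <<'E'
from h import *
from sw import tcp
s=arm.observe();print(tcp(16,81.3,5))
print("tilt",R.from_matrix(deckTool().T@np.array(s['ee_rot'])).as_rotvec(degrees=True))
im=[]
for n,x,y in(("side",245,95),("top",205,135)):
    a=avg(n,4); im.append(cv2.resize(a[y:y+90,x:x+90],None,fx=4.4,fy=4.4,interpolation=cv2.INTER_CUBIC))
cv2.imwrite("pics/c1.png",np.hstack(im))
E
```

```text
t: 34.05
tool_pos: [0.5521, 0.2669, 0.1154]
ee_rot: [[-0.959, -0.158, 0.237], [-0.153, 0.987, 0.038], [-0.24, 0.001, -0.971]]
ft_force: [4.4, 1.2, -2.5]
finger_gap: 0.104
tipZ 38.8 t 34.05 deck mm [-10.9   1.9  18.3] F [ 2.6  0.5 -4.4] gap mm 8.8 tool [0.5521 0.2669 0.1154]
0 dcm [-0.074 -0.012  0.13 ] slot edge [-75.    1.5] lip [79.  -7.5]
2 dcm [-0.208 -0.033  0.318] slot edge [-74.8   7.5] lip [78.8 -6.9]
4 dcm [-0.182 -0.029  0.335] slot edge [-74.2  13.4] lip [78.8 -6.3]
6 dcm [-0.173 -0.028  0.341] slot edge [-73.4  19.3] lip [78.8 -5.7]
8 dcm [-0.163 -0.026  0.347] slot edge [-72.4  25.3] lip [78.8 -5.1]
10 dcm [-0.153 -0.025  0.352] slot edge [-71.3  31.2] lip [78.8 -4.4]
12 dcm [-0.144 -0.023  0.357] slot edge [-70.  37.] lip [78.8 -3.8]
14 dcm [-0.105 -0.017  0.311] slot edge [-68.4  42.3] lip [78.8 -3.7]
16 dcm [-0.095 -0.015  0.316] slot edge [-66.8  47.4] lip [78.8 -3.7]
16 dcm [-0.196 -0.031  0.347] slot edge [-66.7  51.4] lip [78.8  0.3]
16 dcm [-0.247 -0.04   0.433] slot edge [-66.7  56.4] lip [78.8  5.3]
16 dcm [-0.197 -0.032  0.346] slot edge [-66.7  60.4] lip [78.8  9.3]
16 dcm [-0.98  -0.157 -0.342] slot edge [-77.   62.4] lip [68.5 11.3]
16 dcm [-0.954 -0.153 -0.327] slot edge [-87.   64.4] lip [58.5 13.3]
16 dcm [-0.954 -0.153 -0.327] slot edge [-97.   66.4] lip [48.5 15.3]
turn/deg about [-0.158  0.987  0.   ]
[-10.52572169   2.2         19.26312853]
tilt [-0.01665542 16.11253595  0.03869397]
```

View pics/c1.png

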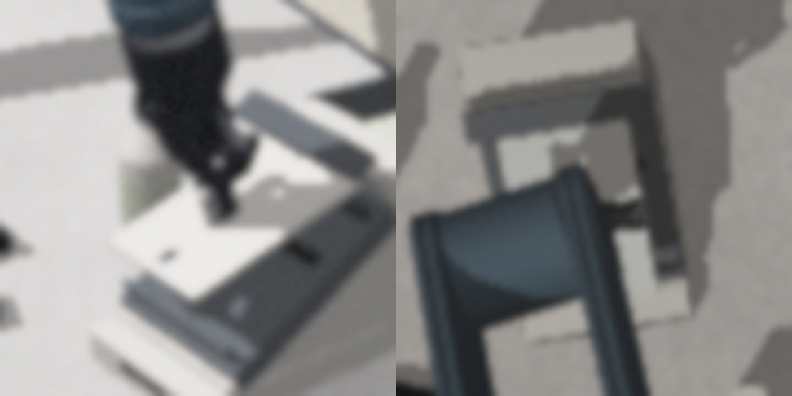

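```bash
python3 -m handwheel '{"linear":[[-0.196,-0.031,0.347],[-0.247,-0.04,0.433],[-0.197,-0.032,0.346],[0,0,0],[-0.98,-0.157,-0.342],[-0.954,-0.153,-0.327],[-0.954,-0.153,-0.327],[0,0,0]],"turn":[[0,0,0],[0,0,0],[0,0,0],[0,0,0],[0,0,0],[0,0,0],[0,0,0],[0,0,0]]}' ; python3 st.py
python3 - <<'E'
from h import *
s=arm.observe()
m=np.radians(14)
c=np.array([.625,-.256]); print("tilt",R.from_matrix(deckTool().T@np.array(s['ee_rot'])).as_rotvec(degrees=True))
# mat yaw from corners
for q in ([[.719,-.145],[.758,-.306],[.533,-.363],[.49,-.202]],[[.716,-.149],[.759,-.309],[.534,-.367],[.492,-.207]]):
    q=np.array(q);v=q[0]-q[3]+q[1]-q[2];print(q.mean(0),np.degrees(np.arctan2(v[1],v[0])))
E
```

```text
t: 35.45
tool_pos: [0.5151, 0.2612, 0.1166]
ee_rot: [[-0.959, -0.158, 0.235], [-0.154, 0.987, 0.038], [-0.238, 0.001, -0.971]]
ft_force: [0.4, -0.3, -1.7]
finger_gap: 0.107
tipZ 58.5 t 35.45 deck mm [-42.7   2.1  38.1] F [-0.5 -0.4 -1.6] gap mm 9.1 tool [0.5151 0.2612 0.1166]
tilt [-3.52218044e-02  1.62178803e+01 -5.23032531e-03]
[ 0.625 -0.254] 14.095617311453932
[ 0.62525 -0.258  ] 14.485730424744768
```

```bash
python3 -m handwheel '{"linear":[[-1.5,0,0.5],[-2,0,1.5],[-1.5,-1,3],[0,-2,4],[0,-3.5,3.5],[1,-4.5,0.5],[1.8,-4.8,0],[1.8,-4.8,0]],"turn":[[0,0,0],[0,0,0],[-0.24,1.48,0],[-0.24,1.48,0],[-0.24,1.48,0],[-0.24,1.48,0],[-0.24,1.48,0],[-0.24,1.48,0]]}'
python3 - <<'E'
from h import *
m=np.radians(14.3);Rc=R.from_euler('z',m).as_matrix()@R.from_euler('y',-3.1,degrees=True).as_matrix()
Rt=np.c_[-Rc[:,0],Rc[:,1],-Rc[:,2]]
goal([.6128,-.2591,.075],Rt)
E
```

```text
t: 36.45
tool_pos: [0.5126, 0.0542, 0.2483]
ee_rot: [[-0.984, -0.158, 0.085], [-0.158, 0.987, 0.014], [-0.086, 0.0, -0.996]]
ft_force: [2.2, -0.1, -1.7]
finger_gap: 0.105
 goal [ 0.6128 -0.2591  0.075 ] dcm [ 10.02 -31.33 -17.33] turn [-0.38  1.81  5.19] | 37.2 5.5
```

```bash
python3 -m handwheel '{"linear":[[1.4,-4.5,0],[1.4,-4.5,0],[1.4,-4.5,-1],[1.4,-4.5,-2],[1.4,-4.5,-3],[1.4,-4.5,-4],[1.4,-4,-4],[0,0,-2]],"turn":[[-0.05,0.23,0.65],[-0.05,0.23,0.65],[-0.05,0.23,0.65],[-0.05,0.23,0.65],[-0.05,0.23,0.65],[-0.05,0.23,0.65],[-0.05,0.23,0.65],[-0.05,0.23,0.65]]}' 
python3 -m handwheel '{"linear":[[0,0,0],[0,0,0]],"turn":[[0,0,0],[0,0,0]]}' >/dev/null
cat > mt.py <<'E'
from h import *
m=np.radians(14.3);Rc=R.from_euler('z',m).as_matrix()@R.from_euler('y',-3.1,degrees=True).as_matrix()
Rt=np.c_[-Rc[:,0],Rc[:,1],-Rc[:,2]]
s=arm.observe();print(s['t'],np.round(s['ft_force'],1))
goal([.6128,-.2591,-.0047],Rt)
E
python3 mt.py
```

```text
t: 37.45
tool_pos: [0.6099, -0.2571, 0.0845]
ee_rot: [[-0.969, -0.244, 0.048], [-0.244, 0.97, 0.013], [-0.05, 0.001, -0.999]]
ft_force: [-1.3, 1.1, -2.2]
finger_gap: 0.105
37.7 [ 0.1  0.8 -1.5]
 goal [ 0.6128 -0.2591 -0.0047] dcm [ 0.15 -0.54 -9.37] turn [ 0.07  0.01 -0.05] | 9.4 0.1
```

```bash
python3 -m handwheel '{"linear":[[0.1,-0.3,-2],[0.05,-0.24,-2.5],[0,0,-2],[0,0,-1],[0,0,-0.6],[0,0,0],[0,0,0]],"turn":[[0.07,0,-0.05],[0,0,0],[0,0,0],[0,0,0],[0,0,0],[0,0,0],[0,0,0]]}' >/dev/null;  python3 mt.py
python3 - <<'E'
from h import *
from mt import Rc
s=arm.observe();Rt=np.array(s['ee_rot']);Rn=np.c_[-Rt[:,0],Rt[:,1],-Rt[:,2]]
o0=np.array(s['tool_pos'])-Rn@np.array([-13.2,0,-11.6])/1000
q=o0+np.array([[85,55,5],[85,-55,5],[-85,-55,5],[-85,55,5]])/1000@Rn.T
mt=np.array([[.7175,-.147,.003],[.7585,-.3075,.003],[.5335,-.365,.003],[.491,-.2045,.003]])
im=[]
for n,x,y in(("side",345,210),("top",335,130)):
    w=115 if n=="side" else 85
    a=avg(n,4); k=cv2.resize(a[y:y+90,x:x+w],None,fx=4,fy=4,interpolation=cv2.INTER_CUBIC)
    for l,c in((q,(0,0,255)),(mt,(255,128,0))): cv2.polylines(k,[((proj(n,l)-[x,y]+.5)*4).astype(np.int32)],True,c,1)
    im.append(k)
cv2.imwrite("pics/m1.png",np.hstack(im))
E
```

```text
38.575 [ 0.6 -0.4 -2.1]
 goal [ 0.6128 -0.2591 -0.0047] dcm [ 0.01  0.12 -1.18] turn [-0.   -0.02  0.06] | 1.2 0.1
38.575 [ 0.6 -0.4 -2.1]
 goal [ 0.6128 -0.2591 -0.0047] dcm [ 0.01  0.12 -1.18] turn [-0.   -0.02  0.06] | 1.2 0.1
```

View pics/m1.png

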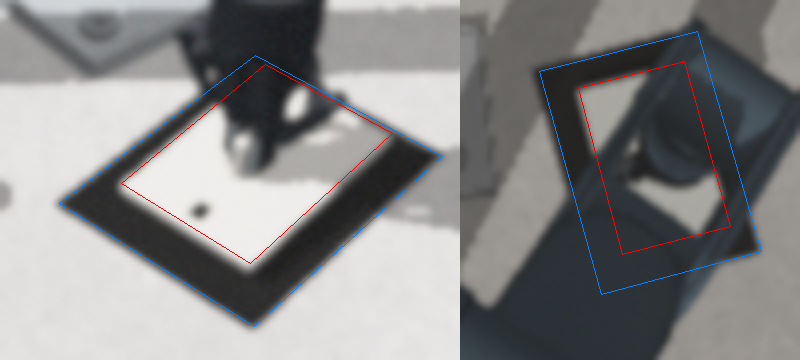

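```bash
python3 -m handwheel '{"linear":[[0,0.1,-0.4],[0,0,-0.4],[0,0,0],[0,0,0]],"turn":[[0,0,0],[0,0,0],[0,0,0],[0,0,0]]}' >/dev/null;  python3 mt.py
python3 -m handwheel '{"linear":[[0,0,-0.15],[0,0,0]],"turn":[[0,0,0],[0,0,0]]}' >/dev/null;  python3 mt.py
python3 -m handwheel '{"linear":[[0,0,-0.12],[0,0,0]],"turn":[[0,0,0],[0,0,0]]}' >/dev/null;  python3 mt.py
```

```text
39.475 [ 0.7 -0.3 -2.6]
 goal [ 0.6128 -0.2591 -0.0047] dcm [ 0.07 -0.01 -0.28] turn [-0.06 -0.11  0.06] | 0.3 0.1
39.725 [-0.1 -0.5 -2.2]
 goal [ 0.6128 -0.2591 -0.0047] dcm [ 0.08 -0.01 -0.13] turn [-0.05 -0.11  0.06] | 0.2 0.1
39.975 [ 0.9  0.5 -2.7]
 goal [ 0.6128 -0.2591 -0.0047] dcm [ 0.08 -0.01 -0.01] turn [-0.06 -0.11  0.06] | 0.1 0.1
```

```bash
python3 -m handwheel '{"linear":[[0,0,-0.1],[0,0,0]],"turn":[[0,0,0],[0,0,0]]}' >/dev/null;  python3 mt.py
python3 -m handwheel '{"linear":[[0,0,-0.1],[0,0,0]],"turn":[[0,0,0],[0,0,0]]}' >/dev/null;  python3 mt.py
```

```text
40.225 [ 0.2 -1.1 -2.8]
 goal [ 0.6128 -0.2591 -0.0047] dcm [ 0.06 -0.01  0.07] turn [-0.04 -0.09  0.06] | 0.1 0.1
40.475 [-3.3  1.2  5.1]
 goal [ 0.6128 -0.2591 -0.0047] dcm [ 0.06 -0.    0.08] turn [-0.03 -0.07  0.05] | 0.1 0.1
```

```bash
python3 -m handwheel '{"linear":[[0,0,0],[0,0,0],[0,0,0],[0,0,0.5],[-0.05,0,1.5],[-0.1,0,3],[-0.2,0,4],[-0.3,0,4]],"turn":[[0,0,0],[0,0,0],[0,0,0],[0,0,0],[0,0,0],[0,0,0],[0,0,0],[0,0,0]]}' -0.4; python3 mt.py
python3 -m handwheel '{"linear":[[-3,2,3],[-4,3,2],[-4,3,0],[-4,3,0],[-4,3,0],[-4,3,0],[0,0,0],[0,0,0]],"turn":[[0,0,0],[0,0,0],[0,0,0],[0,0,0],[0,0,0],[0,0,0],[0,0,0],[0,0,0]]}' >/dev/null; python3 mt.py
python3 - <<'E'
from h import *
im=[]
for n,x,y,w,h in(("side",260,105,210,200),("top",205,125,225,100)):
    a=avg(n,4); im.append(cv2.resize(a[y:y+h,x:x+w],(400,int(400*h/w)),interpolation=cv2.INTER_CUBIC))
cv2.imwrite("pics/f.png",np.vstack(im))
E
```

```text
t: 41.48
tool_pos: [0.6057, -0.2591, 0.1259]
ee_rot: [[-0.968, -0.246, 0.052], [-0.246, 0.969, 0.014], [-0.053, 0.0, -0.999]]
ft_force: [-0.0, 0.1, -0.2]
finger_gap: 0.299
41.475 [-0.   0.1 -0.2]
 goal [ 0.6128 -0.2591 -0.0047] dcm [  0.71  -0.   -13.06] turn [-0.02 -0.05  0.06] | 13.1 0.1
42.475 [ 1.1 -0.1 -0.7]
 goal [ 0.6128 -0.2591 -0.0047] dcm [ 23.62 -16.94 -17.95] turn [0.06 0.07 0.06] | 34.2 0.1
```

Run:
```python
from h import *
for n in("side","top"):
    a=avg(n,4); g=a.mean(2)
    mt=np.array([[.7175,-.147,.003],[.7585,-.3075,.003],[.5335,-.365,.003],[.491,-.2045,.003]])
    M=np.zeros(g.shape,np.uint8);cv2.fillPoly(M,[proj(n,mt).round().astype(np.int32)],1)
    w=((g>110)&(cv2.erode(M,np.ones((3,3)))>0)).astype(np.uint8)
    c,_=cv2.findContours(w,cv2.RETR_EXTERNAL,cv2.CHAIN_APPROX_NONE);c=max(c,key=cv2.contourArea)
    b=cv2.boxPoints(cv2.minAreaRect(c)); print(n,[np.round(onz(n,*p,.012)[:2],3) for p in b],"hull centre",np.round(onz(n,*cv2.minAreaRect(c)[0],.012),3))
    for q in("nut","washer","cover"):
        for d in arm.spot_in(n,q)[:2]:
            e=d['extent'];print(n,q,round(d['confidence'],2),np.round(onz(n,(e[0]+e[2]/2)*640,(e[1]+e[3]/2)*400,.01),3))
```

```text
side [array([ 0.521, -0.227]), array([ 0.741, -0.152]), array([ 0.719, -0.291]), array([ 0.516, -0.348])] hull centre [ 0.619 -0.259  0.012]
side nut 0.57 [ 0.692 -0.014  0.01 ]
side nut 0.53 [ 0.612 -0.268  0.01 ]
side cover 0.89 [0.223 0.29  0.01 ]
side cover 0.58 [ 0.622 -0.258  0.01 ]
top [array([ 0.691, -0.183]), array([ 0.719, -0.291]), array([ 0.553, -0.329]), array([ 0.525, -0.222])] hull centre [ 0.622 -0.256  0.012]
top cover 0.9 [ 0.614 -0.258  0.01 ]
top cover 0.2 [0.599 0.288 0.01 ]
```

Run:
```python
from station import arm
print(arm.observe()['t'],arm.job_done())
```

```text
the job is handed in; nothing more can be done
43.575 None
```

The job is handed in at 43.6 s of the 72 s allowed. I set the nut down in the tray, then the washer. The cover then came off in the order you asked: lower end swung clear of the stud, lip off the ledge, out from under the hood. It lies handle up on the mat.

**Last checks**
- **Cover:** its centre measured (0.622, −0.257) m in the top picture and (0.619, −0.259) m in the side picture. The mat's centre is about (0.625, −0.256) m, so the cover is within about 6 mm.
- **Swing:** the picture after the swing showed the slot empty and the stud below it. By calculation from the tool position, the lip was still about 4 mm below the ledge's crest then.
- **Nut:** I set it down on felt contact. The network then found it in the tray, at about (0.69, −0.01) m.
- **Washer:** I set it down the same way, on felt contact, at (0.632, −0.059) m. It showed in the tray in a later picture, but the network did not find it in the final one.
- **Bystanders:** nothing suggested any had been touched, but I did not measure them again.

**What failed or disagreed**
- **First grasp missed:** the fingers closed on the stud's tip instead of the nut, pressing with about 7 N. Touching the cover's face (about 21 N) showed the real fingertips are about 21 mm behind the reported TCP, so I corrected for that afterwards.
- **Opening reads low:** the nut read 22 mm (25 mm true) and the washer 28 mm (32 mm true).
- **Final picture not viewed:** I had used all 12 pictures, so the last checks are numerical only.
- **False hits:** the networks also gave a few wrong ones, such as the orange look-alike as "cover" and "nut" at the cover's handle.

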